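# Grease the drift and hold the inlet valve open

### The arm

A 6-joint arm with a two-finger parallel gripper is mounted at the origin on the work surface. World frame = base frame: x ahead of the robot, y to its left, z up, the work surface at z = 0. Lengths are in m, angles in rad, forces in N, time in s.
With the tool pointing down it reaches from about 0.25 to 0.725 m from the base axis. Payload 4 kg.
Tool frame: the origin (TCP) lies midway between the tips of the shut fingers; the grasp point (between the pads) lies 19 mm behind it; z points along the fingers, y is the line along which they close (so a half turn about z gives the same grasp; the last joint's range is limited). The gripper opens to 85 mm and grips with 20 to 120 N. Pads are 22 mm wide; open, the fingers measure 114 mm over their backs; the gripper's body (76 mm by 85 mm) begins 54 mm behind the grasp point. The pads swing forward as they close: fully open they stand 13 mm farther back than shut.
Start: joints at [-1.166, 0.241, 0.005, 1.335, 0, 1.571], TCP at [0.197, -0.46, 0.231] pointing down, gripper open.
Joint ranges: [-2.72, 2.72], [-1.05, 1.87], [-1.09, 1.28], [-1.99, 2.15], [-1.42, 1.44], [-3.14, 3.14]. Speed limits (rad/s): [2.79, 2.79, 3.14, 3.14, 3.14, 3.14].

### API

Orientations are given as a unit quaternion [x, y, z, w].
In Python, from workcell import get_obs, imaging, workorder gives the robot as it stands.
- The arm moves only by the shell command python3 -m jog 'ROWS'. ROWS is one flat JSON list of numbers that holds 1 to 10 rows one after another, with no inner brackets; each row has 7 numbers: a rotation vector rx, ry, rz in rad, then dx, dy, dz in units of 20 mm, then the finger opening in m; each row is the pose to reach, as a shift and turn from the pose commanded when the command began, along the tool's axes at that moment; what a row does not reach only later rows make up. A row lasts 1/8 s, in which the tool goes at most 0.0625 m and 0.188 rad, less where a joint would pass 70% of its speed; a pose out of reach is approached as far as the arm can. The fingers move at their own pace and stop on an object; the grip force is fixed at half the most. Time passes only in rows, so rows that do not move let the fingers close. It prints the time, the measured TCP pose, the force, the opening and the grip force at its end. Input that does not fit is refused with a message, and nothing moves.
- get_obs(): the state, without advancing time (a new reading comes with each control period).
- imaging.camera(name): name is "scene" or "top" or "wrist"; returns (picture, depth): 480x640x3 uint8, red, green, blue; 480x640 float32, m along the optical axis (not along the pixel's ray), 0 where there is no reading.
- imaging.calibration(name): a dict with "mtx" (3x3 intrinsics, pixels), "R" (3x3) and "t" (3): a world point X has camera coordinates R X + t. Camera axes: x right, y down, z forward; pixel columns grow to the right and rows downward; lengths in m; the calibration is good to about 2 mm. A picture is of the moment at which its call begins: read the wrist's pose just before it. calibration takes no time and is no camera call; for the wrist camera it gives the pose at the moment of the call.
- workorder.job_done(): hands the job in; it is judged then, once.
The state is a dict: "clock": time; "joint_pos": joint angles; "joint_vel": joint speeds; "tau": joint torques, N m; "eef_pos": TCP position; "tool_rot": TCP orientation; "ft_force": force on the tool from outside, world axes, zero at the start; "ft_torque": the same for the moment, N m; "grip_width": finger opening in m; "grasp_force": force on a finger pad.
Only numpy, scipy, OpenCV 4.12 (cv2) and the standard library are available. Lean on these libraries where they do the work, as an engineer would, in place of code of your own. Each camera call takes 0.05 s, during which the arm holds its last target. There are 200 camera calls.

### The job

Take the push drift out of its stand, dip its tip into the small open grease pot (at least 20 mm below the rim), then use the tip to press the larger of the two round spring caps on the cylinder head 8 mm down, about half its travel and never onto its stop. Finish while holding it there: the drift stays gripped and keeps the cap down at 8 mm, within 2 mm, so that the valve clearance can be measured. Do not press the smaller cap, and do not shift or knock over the pot, the piston, the wrench or the jar.

Things in the scene. Friction and masses are not known exactly. Their poses are not given: they have to be found in the camera images.
- drift: push drift, about 120 g, 126 mm long, standing upright at the start, tip down in the stand's hole. Origin at the centre of the flat tip, z up along the drift to the grip. From the tip: round brass shank 12 mm diameter (z 0 to 60 mm), round steel guard 36 mm diameter (z 60 to 66 mm), black square grip 24 x 24 mm with sides along x and y (z 66 to 126 mm)
- drift_tip (a point): centre of the drift's flat tip (drift origin)
- drift_grip (a point): centre of the drift's square grip, 96 mm above the tip on its axis
- stand: fixed dark steel block 70 x 70 x 40 mm with one upright 13 mm hole in its middle, 30 mm deep, in which the drift stands (tip 10 mm above the bench). Origin at the centre of its underside. Stand and pot may change sides
- pot: small open round steel grease pot, loose, about 400 g, empty to the eye, outer diameter 60 mm, height 50 mm, wall 3 mm, inner floor 5 mm above the bench. Origin at the centre of its underside, z up
- pot_rim (a point): centre of the pot's mouth, at rim height, 50 mm above the bench
- head: fixed aluminium engine head, 158 (x) x 138 (y) mm, top face 80 mm above the bench, any yaw. On it stand two valves, each a coil spring under a flat round steel cap: large (inlet) cap 38 mm diameter at y = +28 mm, small (exhaust) cap 26 mm diameter at y = -32 mm, both tops 125 mm above the bench. Origin at the centre of the underside, z up
- intake_top (a point): centre of the large cap's flat top face, 125 mm above the bench when up; it moves down with the cap
- intake (a joint): travel of the large cap, m: 0 fully up, grows as it is pressed down, solid stop at 0.016. Springs back. It takes 6 N to start it and 1 N more per mm: about 14 N at 8 mm, 22 N at the stop
- exhaust_top (a point): centre of the small cap's flat top face, 125 mm above the bench
- exhaust (a joint): travel of the small cap, m, same spring and stop as the large one; not to be pressed
- piston: aluminium piston, a bystander, loose, 78 mm diameter, 52 mm high, upright. Origin at the centre of its underside
- wrench: flat steel wrench lying on the bench, a bystander, loose, 180 mm long. Origin at its middle
- jar: grey closed jar, a bystander, loose, 64 mm diameter, 100 mm high. Origin at the centre of its underside
There are look-alikes about, which are no part of the job. Several things have the shape of the head; the one meant has the colours described above.

How it is judged:
On the way, in this order (a step that is already met when the one before it is completed fails the run):
1. the drift's tip is dipped into the pot, at least 15 mm below its rim (z of drift_tip in the frame of pot_rim below -0.015 m and horizontal distance between drift_tip and pot_rim below 0.026 m), for 0.1 s.
2. the drift's tip holds the large cap 5.5 to 10.5 mm down (value of joint intake between 0.0055 and 0.0105 m and contact force between drift and head above 6 N and horizontal distance between drift_tip and intake_top below 0.02 m and contact force between the fingers and drift above 3 N and contact force between each of the arm, the fingers and head below 0.5 N), for 0.5 s.
At the end, for the whole second after the job is handed in: Through the last second the large cap is held still, 5.5 to 10.5 mm down, by the drift's tip (tip within 20 mm of the cap's centre, over 6 N between drift and head), the drift is gripped in the fingers, neither fingers nor arm touch the head, the small cap is up and the pot stands upright (all of step 2 and angle between pot's own z axis and vertical below 0.1 rad and value of joint exhaust below 0.002 m and velocity of joint intake between -0.005 and 0.005 m/s); the arm keeps its last pose, push and grip.
It fails at once if the large cap is driven onto its stop (beyond 14.5 mm) (value of joint intake above 0.0145 m).
It fails at once if the small cap is pressed by more than 3 mm (value of joint exhaust above 0.003 m).
It fails at once if the pot is shifted by more than 30 mm or tipped (distance of pot from where it was at the start of the episode above 0.03 m or angle between pot's own z axis and vertical above 0.4 rad).
It fails at once if the piston, wrench or jar is shifted by more than 30 mm (distance of any of piston, wrench, jar from where it was at the start of the episode above 0.03 m).
It also fails if it takes over 51 s, if anything falls off the work surface, if the arm or the gripper's body presses on something with over 40 N, if the wrist force passes 120 N, or if a joint passes its speed limit or range.

## Working session

There is one attempt and no reset: what is moved stays moved. The work goes in short steps, Python scripts to look and compute and a shell command to move; the robot and the scene stay as the last step left them, time stands still between calls to the robot, and variables do not carry over. Pictures are saved under pics/ and viewed, at most 10 in all, crops included, and the job is handed in when it is done.

```bash
mkdir -p pics; ls; cat > h.py <<'E'
import numpy as np,cv2
from workcell import get_obs,imaging,workorder
def shot(n,f=None):
    c=imaging.calibration(n);p,d=imaging.camera(n)
    np.savez('/tmp/'+(f or n)+'.npz',p=p,d=d,**c)
    if f: cv2.imwrite('pics/'+f+'.png',p[:,:,::-1])
    return p,d,c
def ray(c,u,v,z):
    R,t,K=[np.array(c[k]) for k in('R','t','mtx')]
    o=-R.T@t; r=R.T@np.linalg.solve(K,[u,v,1]); return o+r*(z-o[2])/r[2]
def pt(c,u,v,d):
    R,t,K=[np.array(c[k]) for k in('R','t','mtx')]
    return R.T@(np.linalg.solve(K,[u,v,1])*d-t)
E
python3 - <<'E'
from h import *
shot('top','top0');shot('scene','scene0')
o=get_obs();print(o['clock'],o['eef_pos'],o['tool_rot'],o['grip_width'],o['ft_force'])
E
```

```text
pics
0.1 [ 0.19670519 -0.45906006  0.23051799] [ 9.79584199e-01  2.01032136e-01 -1.84365796e-04 -9.18672247e-04] 0.08513925436865458 [-0.01651789 -0.68667644  0.1672429 ]
```

View pics/top0.png

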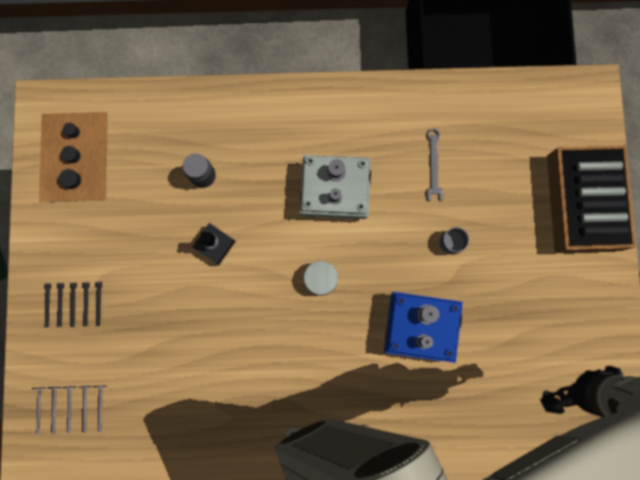

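View pics/scene0.png

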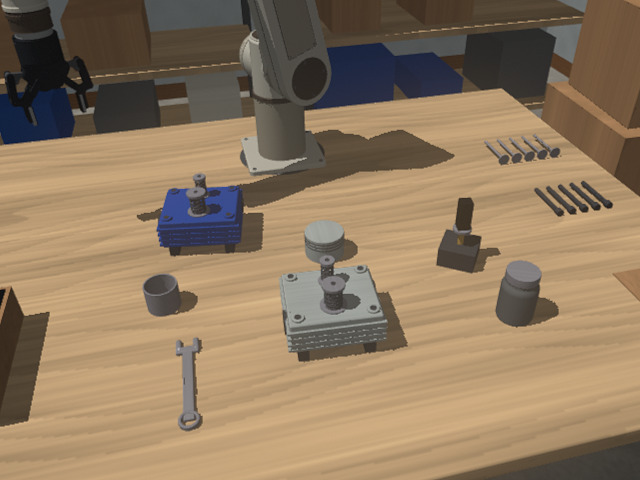

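Top view: the silver head is at (336,187), with its large cap at (337,168) and small cap at (335,195). A blue look-alike head is at (425,328). The drift and stand are at (210,242), the pot at (455,240), the piston at (320,278), the jar at (199,170) and the wrench at (434,165). The aluminium head fits the description and the blue one does not. I'll measure from both views and confirm in one crop.

```bash
cat > m.py <<'E'
from h import *
def cloud(f):
    z=np.load('/tmp/%s.npz'%f);d=z['d'];v,u=np.mgrid[:480,:640]
    q=np.linalg.inv(z['mtx'])@np.stack([u,v,np.ones_like(u)]).reshape(3,-1)*d.reshape(-1)
    P=(z['R'].T@(q-z['t'][:,None])).T.reshape(480,640,3); P[d==0]=np.nan
    return z['p'],P
def blobs(f,lo,hi,box=(0.15,.8,-.5,.5),amin=8):
    p,P=cloud(f)
    m=((P[...,2]>lo)&(P[...,2]<hi)&(P[...,0]>box[0])&(P[...,0]<box[1])&(P[...,1]>box[2])&(P[...,1]<box[3])).astype(np.uint8)
    n,l,s,c=cv2.connectedComponentsWithStats(m)
    for i in range(1,n):
        if s[i,4]<amin: continue
        Q=P[l==i]; r=cv2.minAreaRect(Q[:,:2].astype(np.float32))
        cc,rad=cv2.minEnclosingCircle(Q[:,:2].astype(np.float32))
        print(f,c[i].round(),s[i,4],'med',np.median(Q,0).round(4),'rect',np.round(r[0],4),np.round(r[1],4),round(r[2],1),'circ',np.round(cc,4),round(rad,4),'col',p[l==i].mean(0).astype(int))
E
python3 - <<'E'
from m import *
for f in('top0','scene0'):
    for lo,hi in((.115,.15),(.07,.09),(.032,.06)):
        print(lo); blobs(f,lo,hi)
a=cv2.imread('pics/top0.png');b=cv2.imread('pics/scene0.png')
r=lambda i,x,y,w,h:cv2.resize(i[y:y+h,x:x+w],(400,300),interpolation=cv2.INTER_CUBIC)
cv2.imwrite('pics/crop.png',np.vstack([np.hstack([r(a,285,145,100,75),r(a,165,205,100,75)]),np.hstack([r(b,270,240,120,90),r(b,400,190,120,90)])]))
E
```

```text
0.115
top0 [337. 167.] 222 med [ 0.6717 -0.0356  0.1244] rect [ 0.6715 -0.0358] [0.0356 0.0372] 89.5 circ [ 0.6715 -0.035 ] 0.0198 col [105 103 106]
top0 [336. 194.] 106 med [ 0.6117 -0.0306  0.1246] rect [ 0.6117 -0.0305] [0.0246 0.0233] 83.7 circ [ 0.6119 -0.0305] 0.013 col [104 103 105]
top0 [206. 238.] 147 med [0.5197 0.2532 0.1343] rect [0.5209 0.2547] [0.026  0.0243] 82.4 circ [0.5208 0.2545] 0.0157 col [13 13 13]
top0 [430. 314.] 246 med [ 0.3424 -0.2264  0.1245] rect [ 0.3426 -0.2265] [0.0369 0.0342] 88.4 circ [ 0.3423 -0.2267] 0.0191 col [109 109 118]
top0 [427. 342.] 114 med [ 0.2832 -0.2156  0.1244] rect [ 0.2831 -0.2156] [0.0237 0.0252] 34.6 circ [ 0.2823 -0.2167] 0.0136 col [105 106 117]
0.07
top0 [335. 186.] 3343 med [ 0.6404 -0.0303  0.0795] rect [ 0.6426 -0.0342] [0.1591 0.1381] 85.1 circ [ 0.6462 -0.0334] 0.0986 col [135 140 133]
top0 [202. 174.] 105 med [0.6706 0.2677 0.0755] rect [0.6808 0.2761] [0.0401 0.0613] 33.6 circ [0.6898 0.2821] 0.0312 col [53 53 51]
top0 [213. 243.] 68 med [0.5122 0.2441 0.0762] rect [0.5178 0.2496] [0.0226 0.0345] 53.8 circ [0.5208 0.2543
[... 2694 characters left out ...]
50 52 79]
scene0 [324. 236.] 1026 med [0.4471 0.0068 0.0511] rect [0.4356 0.0093] [0.0792 0.0791] 40.4 circ [0.4339 0.0091] 0.042 col [138 138 131]
scene0 [460. 245.] 890 med [0.5288 0.2534 0.0399] rect [0.5221 0.2577] [0.0702 0.0759] 54.3 circ [0.5227 0.2572] 0.05 col [78 69 61]
scene0 [160. 288.] 608 med [ 0.5182 -0.3066  0.0426] rect [ 0.5137 -0.3061] [0.0591 0.0618] 74.9 circ [ 0.513  -0.3064] 0.0328 col [86 80 78]
scene0 [516. 305.] 490 med [0.7174 0.2684 0.0461] rect [0.7086 0.276 ] [0.0633 0.0331] 55.8 circ [0.6966 0.2842] 0.0318 col [77 71 65]
scene0 [336. 337.] 1304 med [ 0.7108 -0.0388  0.0454] rect [ 0.7079 -0.0408] [0.165  0.0442] 72.7 circ [ 0.6901 -0.0352] 0.0827 col [95 93 87]
```

View pics/crop.png

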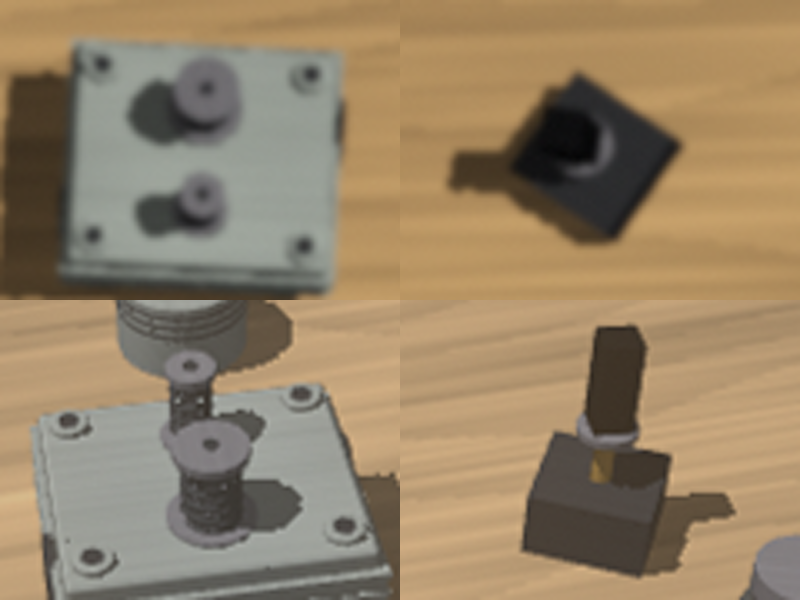

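The crop confirms it: the aluminium-grey head with the large cap farther from the robot (top view (337,168)), and the black-gripped drift with its guard standing in the dark stand at (206,238). The blue head at (425,328) is the look-alike.

```bash
cat >> h.py <<'E'
from scipy.spatial.transform import Rotation as Ro
def delta(pos,yaw=None):
    """pos: world TCP; yaw: angle of tool x in world (deg), tool down"""
    o=get_obs();R=Ro.from_quat(o['tool_rot']).as_matrix();x=np.array(o['eef_pos'])
    cur=np.degrees(np.arctan2(R[1,0],R[0,0]));y=cur if yaw is None else yaw
    a=np.radians(y);T=np.array([[np.cos(a),np.sin(a),0],[np.sin(a),-np.cos(a),0],[0,0,-1]])
    rv=Ro.from_matrix(R.T@T).as_rotvec()
    print('t',o['clock'],'pos',x.round(4),'yaw',round(cur,1),'j',np.round(o['joint_pos'],2),'w',round(o['grip_width'],4),'F',np.round(o['ft_force'],1))
    print('d',(R.T@(np.array(pos)-x)).round(4),'rv',rv.round(4))
E
python3 - <<'E'
from h import *
c=imaging.calibration('wrist');R,t=np.array(c['R']),np.array(c['t'])
o=get_obs();T=Ro.from_quat(o['tool_rot']).as_matrix()
print('cam in tool',T.T@(-R.T@t-o['eef_pos']),'axes',(T.T@R.T).round(3))
for y in(None,0,10,-10): delta([.5215,.255,.26],y)
E
```

```text
cam in tool [ 7.85766313e-02  5.76595163e-06 -1.41502709e-01] axes [[-0.001 -0.949 -0.316]
 [ 1.    -0.001  0.001]
 [-0.001 -0.316  0.949]]
t 0.1 pos [ 0.1967 -0.4591  0.2305] yaw 23.2 j [-1.17  0.24  0.    1.34  0.    1.57] w 0.0851 F [-0.  -0.7  0.2]
d [ 0.5798 -0.5285 -0.0285] rv [-0.0019 -0.      0.    ]
t 0.1 pos [ 0.1967 -0.4591  0.2305] yaw 23.2 j [-1.17  0.24  0.    1.34  0.    1.57] w 0.0851 F [-0.  -0.7  0.2]
d [ 0.5798 -0.5285 -0.0285] rv [-1.800e-03  4.000e-04  4.048e-01]
t 0.1 pos [ 0.1967 -0.4591  0.2305] yaw 23.2 j [-1.17  0.24  0.    1.34  0.    1.57] w 0.0851 F [-0.  -0.7  0.2]
d [ 0.5798 -0.5285 -0.0285] rv [-1.900e-03  2.000e-04  2.303e-01]
t 0.1 pos [ 0.1967 -0.4591  0.2305] yaw 23.2 j [-1.17  0.24  0.    1.34  0.    1.57] w 0.0851 F [-0.  -0.7  0.2]
d [ 0.5798 -0.5285 -0.0285] rv [-1.800e-03  5.000e-04  5.794e-01]
```

The rows are not in the units I measure in: shifts go in units of 20 mm. I convert before sending: 0.435 m is 21.75, -0.396 m is -19.8.

```bash
R='' ; python3 -m jog '[0, 0, 0.05, 2.15, -2, -0.5, 0.085, 0, 0, 0.1, 4.35, -3.95, -1, 0.085, 0, 0, 0.15, 6.55, -5.95, -1.4, 0.085, 0, 0, 0.2, 8.7, -7.9, -1.4, 0.085, 0, 0, 0.25, 10.85, -9.9, -1.4, 0.085, 0, 0, 0.3, 13.05, -11.9, -1.4, 0.085, 0, 0, 0.35, 15.25, -13.85, -1.4, 0.085, 0, 0, 0.4, 17.4, -15.85, -1.4, 0.085, 0, 0, 0.4, 19.55, -17.85, -1.4, 0.085, 0, 0, 0.4, 21.75, -19.8, -1.4, 0.085]'
python3 -c "
from h import *
delta([.5215,.255,.25],0)"
```

```text
clock: 1.35
eef_pos: [0.4402, 0.0339, 0.259]
tool_rot: [0.999, 0.028, -0.001, -0.015]
ft_force: [0.6, -0.6, 1.1]
grip_width: 0.0851
grasp_force: 0.0
t 1.35 pos [0.4402 0.0339 0.259 ] yaw 3.3 j [ 0.06  0.11 -0.08  1.38  0.03  3.14] w 0.0851 F [ 0.6 -0.6  1.1]
d [ 0.0937 -0.2158  0.0155] rv [-0.0309  0.0023  0.0568]
```

```bash
python3 -m jog '[0, 0, -0.18, 1.15, -2.7, 0.2, 0.085, 0, 0, -0.36, 2.35, -5.4, 0.4, 0.085, 0, 0, -0.54, 3.5, -8.1, 0.6, 0.085, 0, 0, -0.72, 4.7, -10.8, 0.75, 0.085, 0, 0, -0.9, 4.7, -10.8, 0.75, 0.085, 0, 0, -1.08, 4.7, -10.8, 0.75, 0.085, 0, 0, -1.26, 4.7, -10.8, 0.75, 0.085, 0, 0, -1.34, 4.7, -10.8, 0.75, 0.085]'
python3 - <<'E'
from h import *
shot('wrist','w1'); delta([.5215,.255,.25],80)
from m import *
blobs('w1',.128,.15);blobs('w1',.035,.045,amin=50)
E
```

```text
clock: 2.35
eef_pos: [0.5225, 0.2523, 0.25]
tool_rot: [0.766, 0.642, 0.008, -0.012]
ft_force: [-0.2, -1.1, 0.2]
grip_width: 0.085
grasp_force: 0.0
t 2.4 pos [0.5225 0.2522 0.25  ] yaw 80.0 j [0.44 0.39 0.26 1.43 0.03 2.18] w 0.0852 F [-0.9 -0.6 -0.1]
d [ 0.0026 -0.0014  0.0001] rv [-0.0087 -0.0283 -0.0004]
w1 [315. 228.] 1380 med [0.5201 0.2567 0.1348] rect [0.5198 0.2559] [0.0239 0.0237] 80.1 circ [0.5198 0.2557] 0.016 col [29 28 29]
w1 [485. 126.] 338 med [0.6627 0.2925 0.0404] rect [0.6708 0.2884] [0.061  0.0238] 77.6 circ [0.6822 0.2859] 0.0306 col [37 39 37]
w1 [316. 189.] 4448 med [0.5234 0.2655 0.039 ] rect [0.5199 0.2552] [0.0705 0.0702] 54.4 circ [0.5201 0.2551] 0.0494 col [53 53 54]
w1 [540. 383.] 242 med [0.7023 0.0404 0.0427] rect [0.7004 0.039 ] [0.0072 0.0347] 86.1 circ [0.7005 0.0395] 0.0176 col [70 72 69]
w1 [421. 413.] 388 med [0.5811 0.0455 0.0429] rect [0.5777 0.0038] [0.1096 0.0274] 70.7 circ [ 5.897e-01 -4.000e-04] 0.0549 col [67 69 66]
w1 [276. 422.] 488 med [0.4428 0.0407 0.0398] rect [0.4385 0.0282] [0.035  0.0772] 71.2 circ [0.433  0.0122] 0.0387 col [44 45 44]
```

View pics/w1.png

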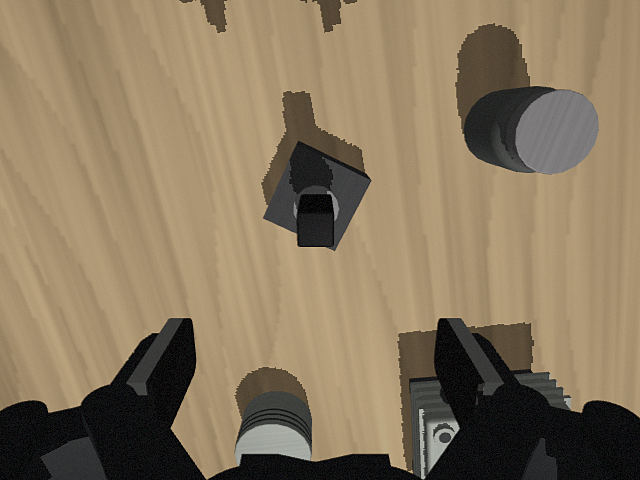

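The wrist view shows the drift's grip end at (315,220), in line with the fingers. Its yaw is 80° and it stands at (0.520, 0.2555). The jar is clear at (555,130).

```bash
python3 -c "
from h import *
delta([.5203,.2555,.16],80)"; python3 -m jog '[-0.009, -0.028, 0, 0.175, 0.05, 1.5, 0.085, -0.009, -0.028, 0, 0.165, 0.05, 3, 0.085, -0.009, -0.028, 0, 0.15, 0.05, 4.5, 0.085, -0.009, -0.028, 0, 0.15, 0.05, 4.5, 0.085]'; python3 -c "
from h import *
delta([.5203,.2555,.087],80)"
```

```text
t 2.4 pos [0.5225 0.2522 0.25  ] yaw 80.0 j [0.44 0.39 0.26 1.43 0.03 2.18] w 0.0852 F [-0.9 -0.6 -0.1]
d [ 0.0003 -0.0019  0.0901] rv [-0.0087 -0.0283 -0.0004]
clock: 2.9
eef_pos: [0.5219, 0.2567, 0.1578]
tool_rot: [0.768, 0.641, -0.003, -0.001]
ft_force: [0.2, -0.5, 0.2]
grip_width: 0.0851
grasp_force: 0.0
t 2.9 pos [0.5219 0.2567 0.1578] yaw 79.7 j [0.46 0.44 0.1  1.24 0.   2.21] w 0.0851 F [ 0.2 -0.5  0.2]
d [-0.0013 -0.0011  0.0708] rv [-0.0043  0.003  -0.0056]
```

To row units: 0.07 m is 3.5, 0.055 m is 2.75.

```bash
python3 -m jog '[-0.004, 0.003, -0.005, -0.065, -0.055, 1.5, 0.085, -0.004, 0.003, -0.005, -0.065, -0.055, 2.75, 0.085, -0.004, 0.003, -0.005, -0.065, -0.055, 3.5, 0.085, -0.004, 0.003, -0.005, -0.065, -0.055, 3.5, 0.085]'; python3 -c "
from h import *
delta([.5203,.2555,.087],80)"
```

```text
clock: 3.4
eef_pos: [0.5227, 0.2566, 0.0906]
tool_rot: [0.766, 0.643, 0.003, 0.001]
ft_force: [-0.3, 0.4, 0.5]
grip_width: 0.0851
grasp_force: 0.0
t 3.4 pos [0.5227 0.2566 0.0906] yaw 80.0 j [ 0.46  0.49 -0.01  1.07  0.    2.2 ] w 0.0851 F [-0.3  0.4  0.5]
d [-0.0015 -0.0022  0.0036] rv [ 0.0045 -0.0034 -0.0002]
```

To row units: 0.003 m is 0.15, -0.0022 m is -0.11.

```bash
python3 -m jog '[0.004, -0.003, 0, -0.075, -0.11, 0.15, 0.085, 0.004, -0.003, 0, -0.075, -0.11, 0.15, 0.085]'; python3 -c "
from h import *
delta([.5203,.2555,.087],80)"; python3 -m jog '[0, 0, 0, 0, 0, 0, 0.02, 0, 0, 0, 0, 0, 0, 0.02, 0, 0, 0, 0, 0, 0, 0.015, 0, 0, 0, 0, 0, 0, 0.015, 0, 0, 0, 0, 0, 0, 0.015, 0, 0, 0, 0, 0, 0, 0.015]'; python3 -c "
from h import *
delta([.5203,.2555,.19],80)"
```

```text
clock: 3.65
eef_pos: [0.5209, 0.2559, 0.0888]
tool_rot: [0.766, 0.643, 0.002, 0.0]
ft_force: [0.3, -0.0, 0.3]
grip_width: 0.085
grasp_force: 0.0
t 3.65 pos [0.5209 0.2559 0.0888] yaw 80.0 j [ 0.46  0.49 -0.01  1.06  0.    2.2 ] w 0.085 F [ 0.3 -0.   0.3]
d [-0.0005 -0.0006  0.0018] rv [ 0.0025 -0.0019  0.0001]
clock: 4.4
eef_pos: [0.521, 0.2557, 0.0881]
tool_rot: [0.766, 0.643, 0.001, 0.0]
ft_force: [1.4, -0.1, 0.6]
grip_width: 0.023
grasp_force: 58.7
t 4.4 pos [0.521  0.2557 0.0881] yaw 80.0 j [ 0.46  0.49 -0.01  1.06 -0.    2.2 ] w 0.023 F [ 1.4 -0.1  0.6]
d [-0.0002 -0.0004 -0.1019] rv [ 0.0024 -0.0015  0.    ]
```

To row units: -0.125 m is -6.25, -0.08 m is -4.

```bash
python3 -m jog '[0, 0, 0, 0, 0, -1, 0.015, 0, 0, 0, 0, 0, -2.25, 0.015, 0, 0, 0, 0, 0, -4, 0.015, 0, 0, 0, 0, 0, -6.25, 0.015, 0, 0, 0, 0, 0, -6.25, 0.015]'; python3 - <<'E'
from h import *
shot('top','t2');shot('scene','s2');shot('wrist','w2')
delta([.5125,-.3085,.213],80)
from m import *
for f in('t2','s2'):
    p,P=cloud(f)
    # grip below gripper / shank & guard points near axis
    o=get_obs()['eef_pos']
    m=(np.hypot(P[...,0]-o[0],P[...,1]-o[1])<.03)&(P[...,2]>.1)&(P[...,2]<o[2]-.005)
    Q=P[m];print(f,m.sum(), Q[:,2].min() if m.any() else '')
    br=m&(p[...,0].astype(int)>p[...,2]+25);B=P[br];print('brass',br.sum(),B.min(0) if br.any() else '',B.max(0) if br.any() else '')
E
```

```text
clock: 5.03
eef_pos: [0.522, 0.2566, 0.2168]
tool_rot: [0.766, 0.643, 0.004, 0.001]
ft_force: [-0.7, 0.3, -1.7]
grip_width: 0.0233
grasp_force: 60.3
t 5.175 pos [0.5193 0.2552 0.2114] yaw 80.0 j [0.46 0.41 0.19 1.35 0.   2.2 ] w 0.0235 F [ 0.1 -0.7 -1.6]
d [-0.5563  0.091  -0.0015] rv [-0.001   0.0003  0.0003]
t2 29 0.14045730707570422
brass 0  
s2 296 0.1349605511689715
brass 184 [0.51527228 0.23996486 0.13496055] [0.5413695  0.26872004 0.20042499]
```

View pics/s2.png

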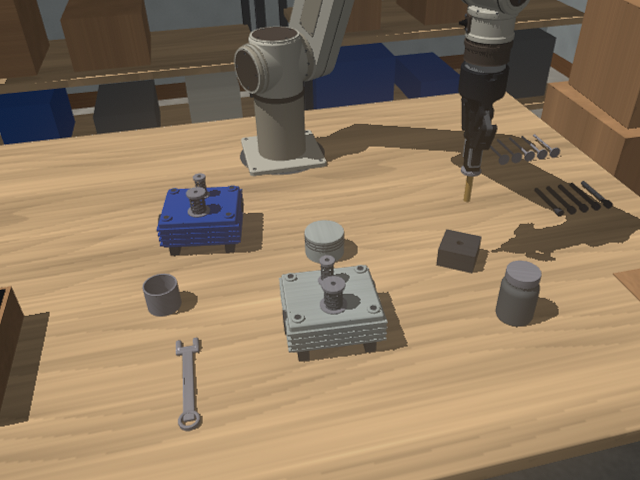

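The scene view shows the drift held upright clear of the empty stand, tip at (468,200). The piston, wrench, jar and pot are untouched. Next is the pot.

```bash
python3 -m jog '[0, 0, 0, -1.5, 0.25, 0, 0.015, 0, 0, 0, -4.5, 0.75, 0, 0.015, 0, 0, 0, -7.5, 1.25, 0, 0.015, 0, 0, 0, -10.5, 1.7, 0, 0.015, 0, 0, 0, -13.5, 2.2, 0, 0.015, 0, 0, 0, -16.5, 2.7, 0, 0.015, 0, 0, 0, -19.5, 3.2, 0, 0.015, 0, 0, 0, -22.5, 3.7, 0, 0.015, 0, 0, 0, -25.5, 4.15, 0, 0.015, 0, 0, 0, -27.5, 4.5, 0, 0.015]'; python3 -m jog '[0, 0, 0, 0, 0, 0, 0.015, 0, 0, 0, 0, 0, 0, 0.015]'
python3 - <<'E'
from h import *
shot('top','t3');shot('scene','s3')
from m import *
for f in('t3','s3'): blobs(f,.035,.06,box=(.45,.58,-.38,-.25))
delta([.5125,-.3085,.10],80)
E
```

```text
clock: 6.42
eef_pos: [0.5118, -0.3038, 0.2098]
tool_rot: [0.767, 0.642, 0.0, -0.002]
ft_force: [0.7, 0.7, -1.5]
grip_width: 0.0229
grasp_force: 60.3
clock: 6.68
eef_pos: [0.5126, -0.3008, 0.2105]
tool_rot: [0.766, 0.643, 0.001, -0.002]
ft_force: [-0.4, 1.5, -0.7]
grip_width: 0.0235
grasp_force: 60.1
t3 [453. 242.] 132 med [ 0.5028 -0.2981  0.0473] rect [ 0.5102 -0.3064] [0.0585 0.0534] 36.6 circ [ 0.5119 -0.309 ] 0.0299 col [93 87 83]
s3 [160. 288.] 535 med [ 0.5175 -0.3061  0.0439] rect [ 0.5133 -0.3071] [0.0625 0.0592] 29.6 circ [ 0.5132 -0.3063] 0.0321 col [92 86 84]
t 6.775 pos [ 0.5132 -0.3002  0.2115] yaw 80.1 j [-0.53  0.44  0.24  1.37  0.    1.21] w 0.0232 F [ 0.3  0.2 -1.3]
d [-0.0086  0.0007  0.1115] rv [-0.0004 -0.0022  0.0017]
```

```bash
python3 -m jog '[0, -0.002, 0, -0.4, 0.035, 0, 0.015, 0, -0.002, 0, -0.4, 0.035, 2, 0.015, 0, -0.002, 0, -0.4, 0.035, 4, 0.015, 0, -0.002, 0, -0.4, 0.035, 5, 0.015, 0, -0.002, 0, -0.4, 0.035, 5.6, 0.015, 0, -0.002, 0, -0.4, 0.035, 5.6, 0.015, 0, -0.002, 0, -0.4, 0.035, 5.6, 0.015, 0, -0.002, 0, -0.4, 0.035, 5.6, 0.015]'
python3 -c "
from h import *
delta([.5125,-.308,.215],80)"
```

```text
clock: 7.78
eef_pos: [0.5138, -0.3101, 0.1017]
tool_rot: [0.766, 0.643, 0.001, 0.002]
ft_force: [-0.8, -0.3, -1.0]
grip_width: 0.0233
grasp_force: 60.2
t 7.775 pos [ 0.5138 -0.3101  0.1017] yaw 80.0 j [-0.54  0.51  0.06  1.12 -0.    1.2 ] w 0.0233 F [-0.8 -0.3 -1. ]
d [ 0.0016 -0.0012 -0.1133] rv [0.0038 0.0018 0.0002]
```

To row units: -0.137 m is -6.85, -0.1 m is -5.

```bash
python3 -m jog '[0, 0, 0, 0.05, -0.05, -1, 0.015, 0, 0, 0, 0.05, -0.05, -3, 0.015, 0, 0, 0, 0.05, -0.05, -5, 0.015, 0, 0, 0, 0.05, -0.05, -6.85, 0.015, 0, 0, 0, 0.05, -0.05, -6.85, 0.015]'
python3 -c "
from h import *
delta([.672,-.0345,.228],80)"
```

```text
clock: 8.4
eef_pos: [0.514, -0.3096, 0.2422]
tool_rot: [0.766, 0.643, 0.002, 0.005]
ft_force: [0.1, -0.3, -0.5]
grip_width: 0.0235
grasp_force: 60.3
t 8.4 pos [ 0.514  -0.3096  0.2422] yaw 80.0 j [-0.54  0.43  0.3   1.43 -0.    1.2 ] w 0.0235 F [ 0.1 -0.3 -0.5]
d [0.2984 0.1077 0.014 ] rv [0.0103 0.0043 0.0001]
```

```bash
python3 -m jog '[0, 0, 0, 1.5, 0.55, 0, 0.015, 0, 0, 0, 4, 1.45, 0, 0.015, 0, 0, 0, 6.5, 2.35, 0, 0.015, 0, 0, 0, 9, 3.25, 0.25, 0.015, 0, 0, 0, 11.5, 4.15, 0.5, 0.015, 0, 0, 0, 13.5, 4.85, 0.5, 0.015, 0.004, 0.002, 0, 14.9, 5.4, 0.5, 0.015, 0.008, 0.003, 0, 14.9, 5.4, 0.5, 0.015, 0.008, 0.003, 0, 14.9, 5.4, 0.5, 0.015]'
python3 - <<'E'
from h import *
shot('top','t4');shot('scene','s4');shot('wrist','w4')
from m import *
for f in('t4','s4','w4'): blobs(f,.118,.13,box=(.58,.72,-.08,.02))
delta([.672,-.0345,.205],80)
p,P=cloud('s4');o=get_obs()['eef_pos']
m=(np.hypot(P[...,0]-o[0],P[...,1]-o[1])<.04)&(P[...,2]>.135)&(P[...,2]<.19)
v,u=np.where(m);print('shank',m.sum(),np.nanmin(P[m][:,2]));
for a in np.unique(v)[-20::3]:
    s=v==a;print(a,u[s].min(),u[s].max(),P[m][s].mean(0).round(4))
b=cv2.imread('pics/s4.png');w=cv2.imread('pics/w4.png')
cv2.imwrite('pics/c4.png',np.hstack([cv2.resize(b[180:330,240:440],(400,300)),cv2.resize(w,(400,300))]))
E
```

```text
clock: 9.52
eef_pos: [0.6695, -0.034, 0.2261]
tool_rot: [0.766, 0.643, -0.002, -0.004]
ft_force: [-0.2, -0.3, -1.9]
grip_width: 0.0232
grasp_force: 60.1
s4 [324. 261.] 95 med [ 0.6153 -0.0324  0.1247] rect [ 0.6129 -0.0328] [0.0132 0.0264] 76.3 circ [ 0.6137 -0.0297] 0.0137 col [125 120 119]
s4 [333. 285.] 353 med [ 0.675  -0.0329  0.1245] rect [ 0.6732 -0.0327] [0.0373 0.0383] 41.8 circ [ 0.6724 -0.0323] 0.0204 col [125 121 122]
w4 [322. 230.] 2406 med [ 0.6731 -0.0315  0.124 ] rect [ 0.6709 -0.0335] [0.0349 0.0372] 73.0 circ [ 0.6706 -0.0349] 0.0191 col [128 127 128]
w4 [225. 242.] 1352 med [ 0.6114 -0.0293  0.1239] rect [ 0.611  -0.0299] [0.0252 0.0253] 12.3 circ [ 0.6109 -0.0303] 0.0134 col [124 123 124]
t 9.675 pos [ 0.6696 -0.0348  0.2272] yaw 79.9 j [-0.05  0.61  0.55  1.52  0.    1.69] w 0.0235 F [-0.6 -0.4 -1.6]
d [0.0007 0.0025 0.0222] rv [-0.0069 -0.0019 -0.0015]
shank 172 0.14850829781660563
253 329 336 [ 0.6736 -0.0334  0.1855]
256 329 336 [ 0.6729 -0.0333  0.1793]
259 329 336 [ 0.6741 -0.0333  0.1744]
262 329 336 [ 0.6734 -0.0335  0.1682]
265 329 336 [ 0.6737 -0.0336  0.1627]
268 329 336 [ 0.6736 -0.0336  0.1568]
271 330 336 [ 0.6746 -0.0331  0.1516]
```

View pics/c4.png

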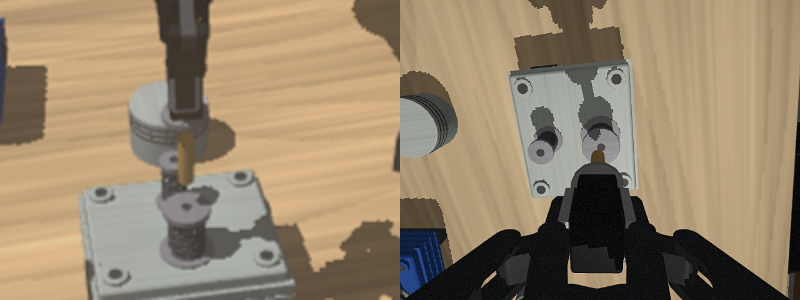

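The crops show the drift tip directly above the large cap (scene crop (185,180) over the cap at (185,205)) and clear of the small one. I'll shift 2.5 mm, then lower in stages while watching the force.

```bash
python3 -m jog '[-0.006, -0.002, 0, 0.035, 0.125, 0.4, 0.015, -0.006, -0.002, 0, 0.035, 0.125, 0.8, 0.015, -0.006, -0.002, 0, 0.035, 0.125, 1, 0.015, -0.006, -0.002, 0, 0.035, 0.125, 1, 0.015, -0.006, -0.002, 0, 0.035, 0.125, 1, 0.015]'
python3 -c "
from h import *
delta([.672,-.0345,.195],80)"
```

```text
clock: 10.3
eef_pos: [0.6727, -0.0333, 0.2074]
tool_rot: [0.766, 0.643, 0.0, -0.0]
ft_force: [-0.4, -0.6, -0.3]
grip_width: 0.0234
grasp_force: 60.1
t 10.3 pos [ 0.6727 -0.0333  0.2074] yaw 80.0 j [-0.05  0.61  0.51  1.47  0.    1.7 ] w 0.0234 F [-0.4 -0.6 -0.3]
d [-0.0013 -0.0004  0.0124] rv [-0.0002 -0.0002  0.0002]
```

```bash
python3 -m jog '[0, 0, 0, 0, 0, 0.15, 0.015, 0, 0, 0, 0, 0, 0.25, 0.015, 0, 0, 0, 0, 0, 0.35, 0.015, 0, 0, 0, 0, 0, 0.35, 0.015, 0, 0, 0, 0, 0, 0.35, 0.015]'
python3 -c "
from h import *
delta([.672,-.0345,.195],80)"
```

```text
clock: 10.92
eef_pos: [0.6727, -0.0332, 0.2019]
tool_rot: [0.766, 0.643, 0.001, 0.0]
ft_force: [-3.1, -0.2, 5.4]
grip_width: 0.0232
grasp_force: 61.1
t 10.925 pos [ 0.6727 -0.0332  0.2019] yaw 80.0 j [-0.05  0.61  0.49  1.45  0.    1.7 ] w 0.0232 F [-3.1 -0.2  5.4]
d [-0.0014 -0.0005  0.0069] rv [ 0.0014 -0.0004  0.0002]
```

To row units: 0.006 m is 0.3, 0.004 m is 0.2.

```bash
python3 -m jog '[0, 0, 0, 0, 0, 0.1, 0.015, 0, 0, 0, 0, 0, 0.2, 0.015, 0, 0, 0, 0, 0, 0.3, 0.015, 0, 0, 0, 0, 0, 0.3, 0.015, 0, 0, 0, 0, 0, 0.3, 0.015, 0, 0, 0, 0, 0, 0.3, 0.015]'
cat > e.py <<'E'
from h import *
import sys
n=sys.argv[1]
shot('scene','s'+n);shot('wrist','w'+n);shot('top','t'+n)
from m import *
for f in('t'+n,'s'+n,'w'+n): blobs(f,.105,.13,box=(.58,.72,-.08,.02),amin=40)
delta([.672,-.0345,.195],80)
E
python3 e.py 5
```

```text
clock: 11.68
eef_pos: [0.6728, -0.0332, 0.1973]
tool_rot: [0.766, 0.643, 0.001, 0.001]
ft_force: [-4.0, -0.4, 9.7]
grip_width: 0.0231
grasp_force: 61.7
s5 [325. 265.] 119 med [ 0.6204 -0.0332  0.1214] rect [ 0.6145 -0.0315] [0.0163 0.0228] 76.3 circ [ 0.6147 -0.0299] 0.013 col [108 103 100]
s5 [333. 289.] 348 med [ 0.6793 -0.0352  0.1188] rect [ 0.6743 -0.0328] [0.0364 0.037 ] 70.4 circ [ 0.6737 -0.0327] 0.0201 col [118 112 109]
w5 [315. 241.] 2280 med [ 0.6724 -0.0281  0.1182] rect [ 0.6715 -0.0304] [0.0286 0.0371] 79.4 circ [ 0.6705 -0.0346] 0.019 col [121 119 118]
w5 [209. 261.] 1896 med [ 0.6123 -0.0284  0.1238] rect [ 0.6109 -0.03  ] [0.0254 0.0253] 19.2 circ [ 0.6111 -0.0303] 0.0133 col [116 115 116]
t 11.825 pos [ 0.6728 -0.0333  0.1973] yaw 80.0 j [-0.05  0.61  0.48  1.44  0.    1.7 ] w 0.0236 F [-3.4 -0.3  9.4]
d [-0.0014 -0.0005  0.0023] rv [ 0.0026 -0.0006  0.0002]
```

The cap is about 5.5 mm down by depth and force, so I'll press about 2.5 mm more.

```bash
python3 -m jog '[0, 0, 0, 0, 0, 0.075, 0.015, 0, 0, 0, 0, 0, 0.15, 0.015, 0, 0, 0, 0, 0, 0.15, 0.015, 0, 0, 0, 0, 0, 0.15, 0.015, 0, 0, 0, 0, 0, 0.15, 0.015, 0, 0, 0, 0, 0, 0.15, 0.015, 0, 0, 0, 0, 0, 0.15, 0.015]'
python3 e.py 6; python3 - <<'E'
from m import *
for f in('w4','w5','w6'):
    p,P=cloud(f)
    g=lambda x,y,r:np.nanmedian(P[np.hypot(P[...,0]-x,P[...,1]-y)<r][:,2][lambda z:(z>.108)&(z<.128)] if 0 else [z for z in P[np.hypot(P[...,0]-x,P[...,1]-y)<r][:,2] if .108<z<.128])
    print(f,g(.672,-.0345,.017),g(.6115,-.0303,.011))
b=cv2.imread('pics/s6.png');w=cv2.imread('pics/w6.png')
cv2.imwrite('pics/c6.png',np.hstack([cv2.resize(b[180:330,240:440],(400,300)),cv2.resize(w,(400,300))]))
E
```

```text
clock: 12.7
eef_pos: [0.6727, -0.0332, 0.195]
tool_rot: [0.766, 0.643, 0.001, 0.001]
ft_force: [-4.3, 0.1, 11.6]
grip_width: 0.0233
grasp_force: 62.0
s6 [325. 265.] 100 med [ 0.6208 -0.0336  0.1222] rect [ 0.6137 -0.0314] [0.0162 0.0249] 76.9 circ [ 0.6129 -0.0308] 0.0135 col [107 102  99]
s6 [333. 290.] 348 med [ 0.6782 -0.035   0.1167] rect [ 0.6746 -0.0334] [0.0372 0.0358] 65.5 circ [ 0.6728 -0.0339] 0.0202 col [118 112 109]
w6 [315. 241.] 2307 med [ 0.6723 -0.0281  0.1159] rect [ 0.6712 -0.0304] [0.0291 0.0375] 79.7 circ [ 0.6707 -0.0347] 0.0191 col [121 118 117]
w6 [208. 263.] 1940 med [ 0.6124 -0.0283  0.1238] rect [ 0.6109 -0.0298] [0.0255 0.0252] 9.2 circ [ 0.6109 -0.0299] 0.0131 col [116 115 115]
t 12.85 pos [ 0.6728 -0.0332  0.195 ] yaw 80.0 j [-0.05  0.61  0.48  1.43  0.    1.7 ] w 0.0233 F [-4.  1. 12.]
d [-0.0014 -0.0005 -0.    ] rv [ 0.0032 -0.0008  0.0002]
w4 0.12400521104960058 0.12401361180655451
w5 0.11824326437834015 0.12398114588338062
w6 0.11600637402770886 0.12402383025893977
```

View pics/c6.png

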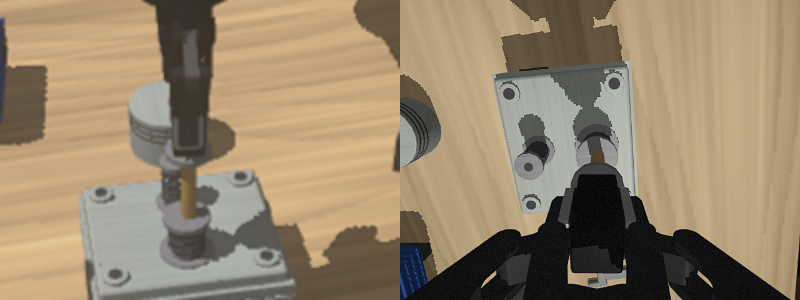

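The cap is 8.0 mm down by wrist depth (0.1240 → 0.1160), with about 13 N on the drift. The small cap has not moved and the tip sits on the large cap at (595,155). I'll hold briefly, then hand in.

```bash
python3 -m jog '[0, 0, 0, 0, 0, 0, 0.015, 0, 0, 0, 0, 0, 0, 0.015, 0, 0, 0, 0, 0, 0, 0.015, 0, 0, 0, 0, 0, 0, 0.015, 0, 0, 0, 0, 0, 0, 0.015, 0, 0, 0, 0, 0, 0, 0.015]' && python3 -c "
from workcell import workorder
print(workorder.job_done())"
```

```text
clock: 13.6
eef_pos: [0.6728, -0.0332, 0.195]
tool_rot: [0.766, 0.643, 0.001, 0.001]
ft_force: [-4.0, -0.1, 12.5]
grip_width: 0.0237
grasp_force: 62.0
the job is handed in; nothing more can be done
None
```

I handed the job in at about 13.6 s with the drift still gripped and holding the large cap about 8 mm down, after dipping its tip about 26 mm below the pot's rim; the small cap stayed up, and no pass/fail verdict came back.

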